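Feel for the spare stopper cassette in the brush-mouthed box and clip it into the capper

TASK

Reach through the brush mouth of the lidded plywood spares box, feel for the stopper cassette hidden inside and lift it out by its orange fin. Press it down into the empty bay of the capper until both orange catches snap over its ends and hold it down, then let go. Leave the bottles and other things on the table where they are.

Things in the scene. Friction and masses are not known exactly. Their poses are not given: they have to be found in the camera images.
- box: Plywood spares box, 134 (x) x 290 (y) x 98 mm high, fixed. Origin: centre of its underside; z up, y along its length. Its green lid stays shut and has a brush mouth. Inside (98 x 254 mm) the cassette lies flat, fin up, long side along the box's y, its centre anywhere from -65 to +65 mm along y. Its pose is not given and no camera sees it: feel for it. A push over 2 to 3 N slides it along.
- box_mouth (a point): Centre of the brush mouth in the lid, level with the lid's top, 98 mm above the table. The mouth measures 84 mm (x) x 240 mm (y), axes as the box. Its black bristles hide the inside but are soft and give no resistance: fingers and cassette pass straight through anywhere in the mouth and may travel along it.
- box_floor (a point): Centre of the box's inner floor, 30 mm above the table, axes as the box. The cassette lies on it between two low rails (12 mm high) that leave it about 2 mm play each way in x. With the cassette lying there its block's top is 52 mm and its fin's top 82 mm above the table.
- box_end (a point): Only a mark: centre of the floor at the box's inner end wall on its -y side (127 mm from the floor's centre), not the cassette. THE CASSETTE (hidden): aluminium block 44 x 110 x 22 mm high, 0.4 kg, with an orange upright fin at the centre of its top: 14 mm thick along the block's length, 36 mm across, rising 30 mm above it; either end may lead. Grip the fin across its 14 mm.
- capper: Capper base with the empty bay, fixed: grey plate 200 (x) x 210 (y) mm, blue motor housing 80 mm high on its +x side (58 to 118 mm from the bay's centre). Origin: underside, straight below the bay's centre; z up; the cassette's long side goes along y. Two steel walls, 52 mm apart in x, with flared tops 75 mm above the table, guide the block.
- bay (a point): Bay centre, 30 mm above the table: the cassette's underside centre ends here, 0 to 1 mm higher. Laid in, it rests on the two catches' noses 25 to 37 mm too high; pushed straight down (about 8 to 20 N) it spreads them until its top edges pass under their ledges, 53 mm above the table, and both spring back over it. The stop is 2 to 3 mm deeper: press to the stop, then let go.
- ejector (a joint): Green sprung pad in the floor of the bay, travel in m: 0 = up (pad top 38 mm above the table, bay empty), 0.010 = down on its stop. It pushes up with 5.5 to 7 N, more than the cassette's weight; it stays down at about 0.007 only when the cassette is clipped in.
- catch_left (a joint): Orange sprung catch at the bay's +y end; its sloped nose runs from 60 mm off the bay's centre, 78 mm above the table, down to a tip 50 mm off, at the ledge. Joint: spread outward in m: 0 = sprung in, at rest; about 0.005 to 0.006 while the block passes; 0.010 = its limit.
- catch_right (a joint): Catch at the bay's -y end, the same.
- bottle_a: amber glass bottle, dia 72 mm, 190 mm tall, standing; bystander. Origin at the centre of its underside
- bottle_b: amber glass bottle with paper band, dia 72 mm, 190 mm tall, standing; bystander. Origin at the centre of its underside
- jar: green glass jar with steel cap, dia 80 mm, 90 mm tall; bystander. Origin at the centre of its underside
- chock: pale wood block 75 x 150 x 45 mm; bystander. Origin at the centre of its underside
- chock2: dark wood block 130 x 46 x 35 mm; bystander. Origin at the centre of its underside
- mallet: hammer 240 mm long lying on the table; bystander. Origin about the middle of its length, at its underside
- cup: steel cup, dia 84 mm, 80 mm tall; bystander. Origin at the centre of its underside

How it is judged:
By the outcome, as a careful person would: the job done as asked, in the order asked, and still so for the second after the job is handed in, with the robot touching nothing.
It also fails if it takes over 58 s, if anything falls off the work surface, if the arm or the gripper's body presses on something with over 40 N, if the wrist force passes 120 N, or if a joint passes its speed limit or range.

ROBOT

A 6-joint arm with a two-finger parallel gripper is mounted at the origin on the work surface. World frame = base frame: x ahead of the robot, y to its left, z up, the work surface at z = 0. Lengths are in m, angles in rad, forces in N, time in s.
With the tool pointing down it reaches from about 0.3 to 1 m from the base axis. Payload 5.1 kg.
Tool frame: the origin (TCP) lies midway between the tips of the shut fingers; the grasp point (between the pads) lies 19 mm behind it; z points along the fingers, y is the direction in which the jaws open and shut (so a half turn about z gives the same grasp; the last joint's range is limited). The gripper opens to 95 mm and grips with 3 to 60 N. Pads are 20 mm wide; open, the fingers measure 119 mm over their backs; the gripper's body (75 mm by 180 mm) begins 59 mm behind the grasp point.
Start: joints at [1.201, 0.124, 1.65, -0, 1.367, -0.083], TCP at [0.184, 0.623, 0.215] pointing down, gripper open.
Joint ranges: [-2.61, 2.61], [-1.02, 2.33], [0.03, 2.71], [-1.35, 4.49], [0.32, 2.68], [-2.91, 2.91]. Speed limits (rad/s): [2.57, 2.57, 3.14, 3.14, 3.14, 3.14].

INTERFACE

Orientations are given as a unit quaternion [x, y, z, w].
In Python, from station import r gives the robot as it stands.
- The arm moves only by the shell command python3 -m crank 'ROWS' [FORCE]. ROWS is JSON, a list of rows, each a list of 3 entries, a list of its own where there are three numbers: the shift along the tool's x, y, z in m, then the turn about the tool's z in rad, then the closure, from 0 (fully open) to 1 (shut). In form: [[[dx, dy, dz], yaw, gripper], ...]. A call has 1 to 5 rows; each row is the pose to reach, as a shift and turn from the pose commanded when the call began, along the tool's axes at that moment; what a row does not reach only later rows make up. A row lasts 1/12 s, in which the tool goes at most 41.7 mm and 7.16 degrees, less where a joint would pass 70% of its speed; a pose out of reach is approached as far as the arm can. A call with a gripper value outside its range is refused whole. The fingers move at their own pace and stop on an object; FORCE is the grip in N (left out, the last holds). Time passes only in rows, so rows that repeat a pose let the fingers close. It gives the time, the measured TCP pose, the force and the opening at its end, in the units of the state.
- r.observe(): the state, without advancing time (a new reading comes with each control period).
- r.camera(name): name is "scene" or "top" or "wrist"; returns the picture (384x512x3 uint8, blue, green, red); there is no depth.
- r.camera_params(name): a dict with "fx", "fy", "cx", "cy" (pixels), "distortion" ([k1, k2, p1, p2, k3] as OpenCV has them; the pictures are not rectified), "origin" and "orientation" of the camera in the world; the wrist camera has in their place "mount" (4x4, takes a point from camera to tool coordinates, whose origin is the TCP and whose axes are the flange's). Camera axes: x right, y down, z forward; pixel columns grow to the right and rows downward; lengths in m; the calibration is good to about 2 mm. A picture is of the moment at which its call begins: read the wrist's pose just before it. camera_params takes no time and is no camera call.
- r.hand_in(): hands the job in, once; it reports no verdict.
The state is a dict: "time_s": time; "qpos": joint angles; "joint_vel": joint speeds; "effort": joint torques, N m; "position": TCP position; "tcp_rot": TCP orientation; "force": force on the tool from outside, world axes, zero at the start; "torque": the same for the moment, N m; "gripper_width": finger opening in m.
Only numpy, scipy, OpenCV 4.12 (cv2) and the standard library are available. Lean on these libraries where they do the work, as an engineer would, in place of code of your own. Each camera call takes 0.05 s, during which the arm holds its last target. There are 200 camera calls.

## Working session

There is one attempt and no reset: what is moved stays moved. The work goes in short steps, Python scripts to look and compute and a shell command to move; the robot and the scene stay as the last step left them, time stands still between calls to the robot, and variables do not carry over. Pictures are saved under pics/ and viewed, about 8 in all and at most 12, crops included, and the job is handed in when it is done.

```bash
ls; mkdir -p pics
python3 - <<'E'
from station import r
import cv2
o=r.observe()
print({k:(v if not hasattr(v,'__len__') else [round(float(x),4) for x in v]) for k,v in o.items()})
for n in ("scene","top","wrist"):
    im=r.camera(n); cv2.imwrite(f"pics/{n}0.png",im); print(n,r.camera_params(n))
a=cv2.imread("pics/top0.png"); cv2.imwrite("pics/top0b.png",cv2.resize(a,(800,600)))
E
```

```text
pics
{'time_s': 0.0, 'qpos': [1.2014, 0.1245, 1.6517, -0.0, 1.3675, -0.0826], 'joint_vel': [0.0005, 0.001, -0.0011, -0.0001, 0.0011, -0.0013], 'effort': [0.0017, -41.759, -35.9943, 0.0776, 0.0491, -0.0002], 'position': [0.1837, 0.6228, 0.2134], 'tcp_rot': [0.1429, 0.9897, -0.001, -0.0002], 'force': [-0.6117, 0.0681, -0.169], 'torque': [-0.0156, 0.016, 0.0186], 'gripper_width': 0.09501691466008548}
scene {'fx': 357.1909304066504, 'fy': 357.1909304066504, 'cx': 257.72380455264255, 'cy': 191.17526552093685, 'distortion': array([0.0229009, 0.       , 0.       , 0.       , 0.       ]), 'origin': array([1.21213885, 0.227312  , 0.94730042]), 'orientation': array([ 0.55036705,  0.76970872, -0.26605368, -0.18401094])}
top {'fx': 448.3734250085238, 'fy': 448.3734250085238, 'cx': 260.3808239113228, 'cy': 193.14336172021717, 'distortion': array([-0.13498815,  0.        ,  0.        ,  0.        ,  0.        ]), 'origin': array([0.42327938, 0.02834818, 1.41224624]), 'orientation': array([ 0.70865723, -0.70315115,  0.04972096, -0.03018647])}
wrist {'fx': 292.49048887153435, 'fy': 292.49048887153435, 'cx': 254.58483633700337, 'cy': 191.27490909668217, 'distortion': array([-0.06241437,  0.        ,  0.        ,  0.        ,  0.        ]), 'mount': array([[ 7.03604628e-06, -9.69222645e-01, -2.46185833e-01,
         6.86341289e-02],
       [ 9.99999505e-01,  2.51876808e-04, -9.63047552e-04,
         5.98026515e-05],
       [ 9.95415997e-04, -2.46185704e-01,  9.69222167e-01,
        -1.70024006e-01],
       [ 0.00000000e+00,  0.00000000e+00,  0.00000000e+00,
         1.00000000e+00]])}
```

View pics/top0b.png

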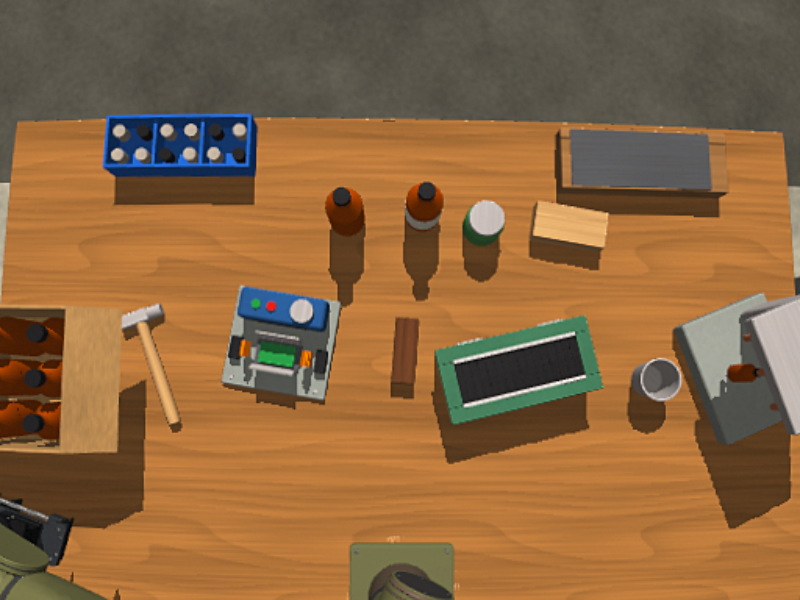

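View pics/scene0.png

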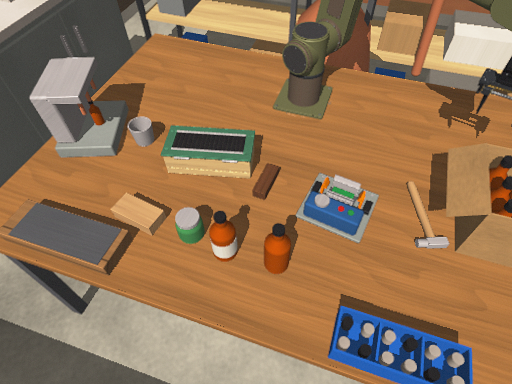

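Top view (picture 1): the box lid is centred near (519,369) and the capper's green pad near (276,354), both slightly rotated. The scene view (picture 2) agrees. I've viewed 2 pictures. Next I'll measure both.

```bash
cat > h.py <<'E'
import cv2, numpy as np
from scipy.spatial.transform import Rotation as R
from station import r
def ray(n,uv,o=None):
    p=r.camera_params(n); K=np.array([[p['fx'],0,p['cx']],[0,p['fy'],p['cy']],[0,0,1]])
    q=cv2.undistortPoints(np.array(uv,float).reshape(-1,1,2),K,np.array(p['distortion'])).reshape(-1,2)
    d=np.c_[q,np.ones(len(q))]
    if n=='wrist':
        Rt=R.from_quat(o['tcp_rot']).as_matrix(); M=p['mount']
        return np.array(o['position'])+Rt@M[:3,3], d@(Rt@M[:3,:3]).T
    return np.array(p['origin']), d@R.from_quat(p['orientation']).as_matrix().T
def plane(n,uv,z,o=None):
    c,d=ray(n,uv,o); return c+d*((z-c[2])/d[:,2])[:,None]
def mask(im,lo,hi):
    return cv2.inRange(cv2.cvtColor(im,cv2.COLOR_BGR2HSV),lo,hi)
def blobs(m,amin=20):
    c,_=cv2.findContours(m,cv2.RETR_EXTERNAL,cv2.CHAIN_APPROX_NONE)
    return sorted([x for x in c if cv2.contourArea(x)>amin],key=cv2.contourArea,reverse=True)
def rect(pts):
    (cx,cy),(w,h),a=cv2.minAreaRect((pts[:,:2]*1000).astype(np.float32)); 
    if w<h: w,h,a=h,w,a+90   # a: direction of long side (deg, from x)
    return np.round([cx,cy,w,h,a],1)
E
python3 - <<'E'
from h import *
im=cv2.imread('pics/top0.png')
for nm,lo,hi,z in (('green',(45,80,40),(95,255,255),0.098),('green pad',(45,80,40),(75,255,255),0.038),('blue',(100,100,60),(125,255,255),0.08),('orange',(5,200,150),(18,255,255),0.07)):
    for c in blobs(mask(im,lo,hi),15)[:8]:
        print(nm,cv2.contourArea(c),c.reshape(-1,2).mean(0).round(1),rect(plane('top',c.reshape(-1,2),z)))
E
```

```text
green 4597.5 [331.3 236.3] [ 447.2 -220.2  295.9  142.7  103.6]
green 283.0 [177.  226.2] [472.7 236.4  68.3  40.4  81.2]
green 123.0 [305.6 147.8] [ 712.1 -144.4   72.8   53.2   60.4]
green 26.5 [163.3 193.8] [568.2 279.2  18.7  17.  136.1]
green pad 4548.5 [330.9 235.9] [ 448.3 -231.5  309.4  149.2  103.6]
green pad 283.0 [177.  226.2] [474.9 245.9  71.4  42.2  81.2]
green pad 122.0 [305.6 147.8] [ 725.3 -152.3   76.2   55.7   60.4]
green pad 17.0 [163.4 194. ] [574.6 290.2  16.8  13.8  28.1]
blue 3691.5 [115.5  92.4] [886.5 448.4 311.2 128.1  89.6]
blue 992.5 [180.3 196.9] [561.2 231.4 167.1  58.4  80.4]
orange 40.0 [156.1 222.5] [485.2 303.4  30.   16.4 172.1]
orange 38.5 [195.1 229.1] [466.3 186.3  26.9  17.6 169.7]
orange 28.0 [225.8 124.1] [789.4  99.   35.1  16.5  26.9]
orange 26.0 [ 31.  263.6] [353.6 688.1  47.2  21.3  99.8]
orange 22.0 [265.2 121. ] [801.8 -21.7  28.5  14.8 160.3]
orange 21.0 [ 31.2 236. ] [436.7 689.9  46.   17.1  86.4]
orange 15.5 [  4.5 234.3] [441.2 779.9  39.4  10.3 119.2]
```

```bash
cat >> h.py <<'E'
def plan(x,y,z,ang):
    "shift in tool axes and turn to TCP (x,y,z) with tool y along ang deg"
    o=r.observe(); Rt=R.from_quat(o['tcp_rot']).as_matrix()
    cur=np.degrees(np.arctan2(Rt[1,1],Rt[0,1])); d=(ang-cur+90)%180-90
    print('t',round(o['time_s'],2),'pos',np.round(o['position'],4),'ang',round(cur,2),'F',np.round(o['force'],1),'w',round(o['gripper_width'],4))
    print('shift',np.round(Rt.T@(np.array([x,y,z])-o['position']),4),'turn',round(-np.radians(d),4))
E
python3 -c "
from h import *
plan(.475,.245,.26,80.7)"
```

```text
t 0.15 pos [0.1837 0.623  0.2137] ang 73.57 F [-0.4 -0.4  0.2] w 0.0952
shift [-0.3863 -0.2802 -0.0459] turn -0.1245
```

```bash
python3 -m crank '[[[-0.03,-0.02,-0.02],-0.06,0],[[-0.06,-0.04,-0.04],-0.124,0],[[-0.09,-0.065,-0.045],-0.124,0],[[-0.12,-0.09,-0.045],-0.124,0],[[-0.15,-0.11,-0.045],-0.124,0]]'
python3 -c "
from h import *
plan(.475,.245,.26,80.7)"
```

```text
time_s: 0.57
position: [0.2973, 0.4739, 0.2604]
tcp_rot: [0.081, 0.997, 0.0, 0.0]
force: [0.7, 1.0, 0.3]
gripper_width: 0.0952
t 0.57 pos [0.2973 0.4739 0.2604] ang 80.71 F [0.7 1.  0.3] w 0.0952
shift [-0.2124 -0.1972  0.0003] turn 0.0001
```

```bash
python3 -m crank '[[[-0.03,-0.028,0],0,0],[[-0.06,-0.056,0],0,0],[[-0.09,-0.084,0],0,0],[[-0.12,-0.112,0],0,0],[[-0.148,-0.138,0],0,0]]' >/dev/null
python3 -m crank '[[[-0.03,-0.028,0],0,0],[[-0.055,-0.05,0],0,0],[[-0.064,-0.059,0],0,0],[[-0.064,-0.059,0],0,0],[[-0.064,-0.059,0],0,0]]'
python3 - <<'E'
from h import *
o=r.observe(); im=r.camera('wrist'); cv2.imwrite('pics/w1.png',im)
import json; json.dump({k:list(map(float,o[k])) for k in('position','tcp_rot')},open('w1.json','w'))
for nm,lo,hi,z in (('pad',(45,80,40),(80,255,255),0.038),('blue',(100,100,60),(125,255,255),0.08),('orange',(5,180,120),(20,255,255),0.07)):
    for c in blobs(mask(im,lo,hi),40)[:5]:
        print(nm,cv2.contourArea(c),c.reshape(-1,2).mean(0).round(1),rect(plane('wrist',c.reshape(-1,2),z,o)))
E
```

```text
time_s: 1.4
position: [0.4737, 0.2468, 0.2593]
tcp_rot: [0.082, 0.997, 0.0, -0.001]
force: [0.8, 0.2, -0.7]
gripper_width: 0.0952
pad 1415.0 [255.6 169.8] [474.8 247.7  69.6  38.5  80.6]
pad 404.5 [  5.2 212.2] [ 477.7 -122.4   69.    31.   157.4]
pad 136.0 [295.1 243.8] [591.2 286.5  21.3  19.5  17.4]
blue 1969.0 [277.2 236. ] [555.2 257.1 120.4  42.9  80.5]
blue 408.5 [201.4 236.3] [542.6 167.7  39.1  27.1 170.4]
blue 338.0 [372.1 373.9] [804.3 372.8  41.6  31.8 168.4]
orange 325.5 [209.9 173.8] [464.9 191.4  35.8  17.6 168.8]
orange 214.0 [301.1 173.3] [482.8 304.1  34.3  15.8 170.5]
```

View pics/w1.png

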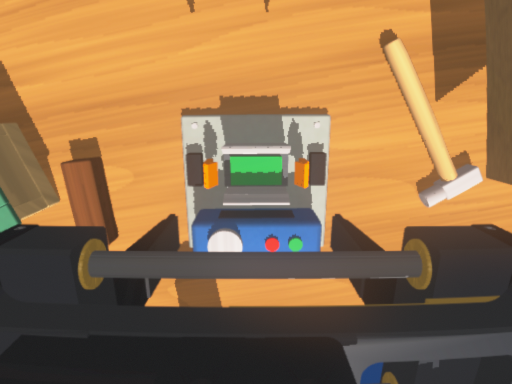

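Picture 3 (wrist): the pad is at (256,170), with the catches at (210,174) and (301,173). That puts the bay at about (0.4745, 0.2478), with y along 80.7°. Now to the box.

Run:
```python
from h import *
import json
o=json.load(open('w1.json')); print(plane('wrist',[[256,150],[256,204]],.075,o))
plan(.447,-.22,.26,103.6)
```

```text
[[0.44399657 0.25311658 0.075     ]
 [0.51111885 0.24208524 0.075     ]]
t 1.45 pos [0.4733 0.2474 0.2594] ang 80.69 F [-0.   0.2  0.8] w 0.0951
shift [-0.0497 -0.4655 -0.0008] turn -0.3999
```

```bash
python3 -m crank '[[[-0.005,-0.04,0],-0.1,0],[[-0.01,-0.08,0],-0.2,0],[[-0.015,-0.12,0],-0.3,0],[[-0.02,-0.16,0],-0.4,0],[[-0.02,-0.2,0],-0.4,0]]' >/dev/null
python3 -c "
from h import *
plan(.447,-.22,.26,103.6)"
```

```text
t 1.87 pos [0.4607 0.0464 0.2597] ang 104.0 F [ 0.5 -0.2 -0.4] w 0.0947
shift [ 0.0777 -0.2551 -0.0004] turn 0.0069
```

```bash
python3 -m crank '[[[0.01,-0.038,0],0,0.5],[[0.02,-0.077,0],0,1],[[0.03,-0.115,0],0,1],[[0.042,-0.154,0],0,1],[[0.054,-0.19,0],0,1]]' >/dev/null
python3 -m crank '[[[0.015,-0.038,0],0,1],[[0.023,-0.064,0],0.006,1],[[0.023,-0.065,0],0.006,1],[[0.023,-0.065,0],0.006,1],[[0.023,-0.065,0],0.006,1]]'
python3 - <<'E'
from h import *
o=r.observe(); im=r.camera('wrist'); cv2.imwrite('pics/w2.png',im)
for c in blobs(mask(im,(60,60,30),(95,255,255)),200)[:3]:
    print(cv2.contourArea(c),cv2.boundingRect(c),rect(plane('wrist',c.reshape(-1,2),.098,o)))
plan(.447,-.22,.26,103.6)
E
```

```text
time_s: 2.7
position: [0.4467, -0.2182, 0.2595]
tcp_rot: [-0.116, 0.993, 0.0, 0.0]
force: [0.4, 0.7, 0.1]
gripper_width: 0.0339
10449.5 (123, 116, 262, 120) [ 446.7 -219.   294.6  140.9  103.5]
861.5 (227, 218, 56, 18) [ 504.5 -204.8   66.2   21.9  103.5]
t 2.75 pos [ 0.4468 -0.218   0.2596] ang 103.39 F [ 0.  -0.3 -0.6] w 0.03
shift [ 0.0003 -0.002  -0.0004] turn -0.0036
```

View pics/w2.png

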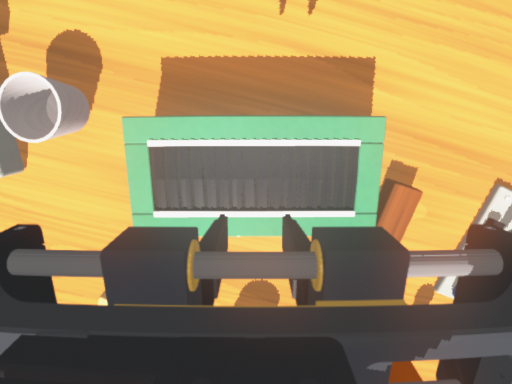

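Picture 4: the lid spans rows 116–236 and the mouth is about columns 150–358. The box centre is (0.4467, -0.2195), along 103.5°. I'll lower the shut fingers at the -y end and sweep.

```bash
python3 -m crank '[[[0,-0.035,0.01],0,1],[[0,-0.07,0.03],0,1],[[0,-0.098,0.06],0,1],[[0,-0.099,0.095],0,1],[[0,-0.099,0.13],0,1]]'
python3 -m crank '[[[0,0,0.025],0,1],[[0,0,0.045],0,1],[[0,0,0.06],0,1],[[0,0,0.066],0,1],[[0,0,0.066],0,1]]'
python3 -c "
from h import *
plan(.4467,-.2195,.064,103.5)"
```

```text
time_s: 3.17
position: [0.4704, -0.3161, 0.1292]
tcp_rot: [-0.116, 0.993, -0.001, 0.001]
force: [0.4, 1.1, -1.0]
gripper_width: 0.0012
time_s: 3.58
position: [0.4687, -0.3139, 0.062]
tcp_rot: [-0.116, 0.993, 0.001, -0.001]
force: [-0.2, -0.7, 0.3]
gripper_width: 0.0006
t 3.58 pos [ 0.4687 -0.3139  0.062 ] ang 103.38 F [-0.2 -0.7  0.3] w 0.0006
shift [-0.0005  0.0969 -0.0018] turn -0.0021
```

```bash
python3 -m crank '[[[0,0.004,-0.001],0,1],[[0,0.008,-0.001],0,1],[[0,0.012,-0.001],0,1],[[0,0.016,-0.001],0,1],[[0,0.02,-0.001],0,1]]'
```

```text
time_s: 4.0
position: [0.4647, -0.2965, 0.0656]
tcp_rot: [-0.115, 0.993, -0.001, 0.001]
force: [1.2, -0.7, 0.2]
gripper_width: 0.0003
```

```bash
python3 -m crank '[[[0,0.004,0],0,1],[[0,0.008,0],0,1],[[0,0.012,0],0,1],[[0,0.016,0],0,1],[[0,0.02,0],0,1]]'
```

```text
time_s: 4.42
position: [0.4597, -0.2769, 0.0646]
tcp_rot: [-0.115, 0.993, 0.0, -0.0]
force: [0.5, -0.5, 0.3]
gripper_width: 0.0006
```

```bash
python3 -m crank '[[[0,0.004,0],0,1],[[0,0.008,0],0,1],[[0,0.012,0],0,1],[[0,0.016,0],0,1],[[0,0.02,0],0,1]]'
```

```text
time_s: 4.83
position: [0.4551, -0.2574, 0.0646]
tcp_rot: [-0.115, 0.993, 0.0, -0.0]
force: [0.3, 0.2, -0.0]
gripper_width: 0.0004
```

```bash
python3 -m crank '[[[0,0.004,0],0,1],[[0,0.008,0],0,1],[[0,0.012,0],0,1],[[0,0.016,0],0,1],[[0,0.02,0],0,1]]'
```

```text
time_s: 5.25
position: [0.4507, -0.2383, 0.0648]
tcp_rot: [-0.115, 0.993, -0.0, 0.0]
force: [0.8, -2.5, -1.0]
gripper_width: 0.0005
```

```bash
python3 -m crank '[[[0,0.004,0],0,1],[[0,0.008,0],0,1],[[0,0.012,0],0,1],[[0,0.016,0],0,1],[[0,0.02,0],0,1]]'
```

```text
time_s: 5.67
position: [0.4461, -0.2185, 0.0647]
tcp_rot: [-0.115, 0.993, -0.0, 0.0]
force: [0.0, -2.0, -1.2]
gripper_width: 0.0003
```

```bash
python3 -m crank '[[[0,0.004,0],0,1],[[0,0.008,0],0,1],[[0,0.012,0],0,1],[[0,0.016,0],0,1],[[0,0.02,0],0,1]]'
```

```text
time_s: 6.08
position: [0.4414, -0.199, 0.0647]
tcp_rot: [-0.115, 0.993, -0.0, 0.0]
force: [0.0, -3.3, -0.7]
gripper_width: 0.0007
```

Contact at about 2–3 N: the fin centre now lies about 19 mm ahead of the TCP. I'll back off, lift, open, straddle it and descend.

```bash
python3 -m crank '[[[0,-0.004,-0.0],0,1],[[0,-0.004,-0.02],0,1],[[0,-0.002,-0.04],0,0.7],[[0,0.008,-0.042],0,0.4],[[0,0.019,-0.042],0,0.4]]' 20
python3 -m crank '[[[0,0,0],0,0.4],[[0,0,0.01],0,0.4],[[0,0,0.02],0,0.4],[[0,0,0.03],0,0.4],[[0,0,0.04],0,0.4]]'
python3 -m crank '[[[0,0,0.005],0,0.4],[[0,0,0.009],0,0.4],[[0,0,0.009],0,0.4],[[0,0,0.009],0,0.6],[[0,0,0.009],0,0.7]]'
python3 -c "
from h import *
plan(.4467,-.2195,.056,103.5)"
```

```text
time_s: 6.5
position: [0.4379, -0.1808, 0.1078]
tcp_rot: [-0.115, 0.993, -0.0, 0.001]
force: [-0.0, 0.4, -0.7]
gripper_width: 0.0155
time_s: 6.92
position: [0.4362, -0.1804, 0.0642]
tcp_rot: [-0.115, 0.993, 0.001, -0.001]
force: [-0.5, 0.9, 0.1]
gripper_width: 0.0482
time_s: 7.33
position: [0.4376, -0.1812, 0.0581]
tcp_rot: [-0.115, 0.993, -0.0, 0.0]
force: [0.6, -0.0, 1.2]
gripper_width: 0.0488
t 7.33 pos [ 0.4376 -0.1812  0.0581] ang 103.24 F [ 0.6 -0.   1.2] w 0.0488
shift [-0.0001 -0.0394  0.0022] turn -0.0045
```

```bash
python3 -m crank '[[[0,0,0.001],0,0.8],[[0,0,0.001],0,0.9],[[0,0,0.001],0,1],[[0,0,0.001],0,1],[[0,0,0.001],0,1]]' 40
python3 -m crank '[[[0,0,0],0,1],[[0,0,0],0,1],[[0,0,0],0,1],[[0,0,0],0,1],[[0,0,0],0,1]]'
python3 -m crank '[[[0,0,0],0,1],[[0,0,-0.005],0,1],[[0,0,-0.015],0,1],[[0,0,-0.03],0,1],[[0,0,-0.03],0,1]]'
```

```text
time_s: 7.75
position: [0.4374, -0.1813, 0.0569]
tcp_rot: [-0.115, 0.993, -0.001, 0.0]
force: [-0.0, -2.8, 0.2]
gripper_width: 0.0159
time_s: 8.17
position: [0.4374, -0.1812, 0.0569]
tcp_rot: [-0.115, 0.993, -0.0, 0.0]
force: [-0.1, -2.8, -0.3]
gripper_width: 0.014
time_s: 8.58
position: [0.4383, -0.1812, 0.0891]
tcp_rot: [-0.115, 0.993, -0.001, 0.002]
force: [1.9, -0.7, -4.2]
gripper_width: 0.0138
```

```bash
python3 -m crank '[[[0,0,-0.02],0,1],[[0,0,-0.05],0,1],[[0,0,-0.08],0,1],[[0,0,-0.11],0,1],[[0,0,-0.125],0,1]]'
python3 -c "
from h import *
plan(.476,.248,.19,80.7)"
```

```text
time_s: 9.0
position: [0.4382, -0.1812, 0.2154]
tcp_rot: [-0.115, 0.993, -0.001, 0.002]
force: [0.9, -0.2, -3.0]
gripper_width: 0.0138
t 9.0 pos [ 0.4382 -0.1812  0.2154] ang 103.26 F [ 0.9 -0.2 -3. ] w 0.0138
shift [-0.1351  0.4091  0.0247] turn 0.3937
```

```bash
python3 -m crank '[[[-0.006,0.02,0],0.04,1],[[-0.016,0.05,0],0.12,1],[[-0.028,0.086,0],0.2,1],[[-0.04,0.122,0],0.28,1],[[-0.052,0.158,0],0.36,1]]' >/dev/null
python3 -c "
from h import *
plan(.476,.248,.19,80.7)"
```

```text
t 9.42 pos [ 0.4507 -0.0134  0.2109] ang 82.34 F [ 1.8  0.2 -4.3] w 0.0138
shift [0.0098 0.2624 0.0211] turn 0.0286
```

```bash
python3 -m crank '[[[0.001,0.036,0],0.014,1],[[0.003,0.072,0],0.028,1],[[0.005,0.108,0],0.028,1],[[0.007,0.144,0],0.028,1],[[0.008,0.18,0],0.028,1]]' >/dev/null
python3 -m crank '[[[0.001,0.036,0.01],0,1],[[0.001,0.062,0.02],0,1],[[0.001,0.078,0.02],0,1],[[0.001,0.082,0.02],0,1],[[0.001,0.082,0.02],0,1]]'
python3 - <<'E'
from h import *
plan(.476,.248,.19,80.7)
o=r.observe(); im=r.camera('wrist'); cv2.imwrite('pics/w3.png',im)
E
```

```text
time_s: 10.25
position: [0.4778, 0.2463, 0.1906]
tcp_rot: [0.077, 0.997, -0.0, -0.001]
force: [-0.1, -1.4, -5.1]
gripper_width: 0.014
t 10.25 pos [0.4778 0.2463 0.1906] ang 81.13 F [-0.1 -1.4 -5.1] w 0.014
shift [0.0021 0.0014 0.0006] turn 0.0076
```

View pics/w3.png

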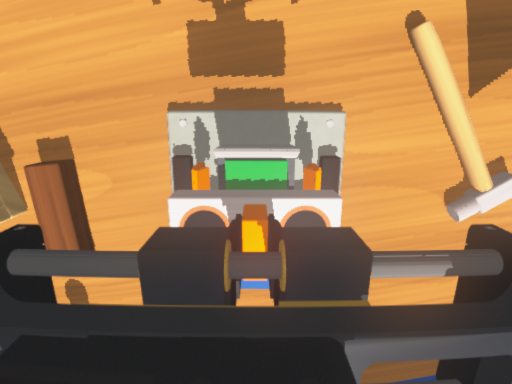

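Picture 5: the cassette is held level and centred, with its near edge at row 191 between columns 169 and 341. The bay pad is at (257,174) and the catches are at columns 201 and 313.

Run:
```python
from h import *
o=r.observe(); im=cv2.imread('pics/w3.png'); Rt=R.from_quat(o['tcp_rot']).as_matrix()
f=lambda uv,z: np.round((plane('wrist',uv,z,o)-o['position'])@Rt*1000,1)
print('edge top',f([[169,191],[341,191]],o['position'][2]-.005))
print('far wall rim',f([[215,153],[299,153]],.075))
for nm,lo,hi,z in (('pad',(45,80,40),(80,255,255),0.038),('orange',(5,180,120),(20,255,255),0.075)):
    for c in blobs(mask(im,lo,hi),40)[:3]: print(nm,cv2.boundingRect(c),f([c.reshape(-1,2).mean(0)],z), f([c.reshape(-1,2).min(0),c.reshape(-1,2).max(0)],z))
a=cv2.imread('pics/w1.png')
import json
o=json.load(open('w1.json')); c=blobs(mask(a,(45,80,40),(80,255,255)),40)[0]
Rt=R.from_quat(o['tcp_rot']).as_matrix(); print('pad before',rect(plane('wrist',c.reshape(-1,2),.038,o)))
print('top cam wall mid/pad at', [rect(plane('top',c.reshape(-1,2),.038)) for c in blobs(mask(cv2.imread('pics/top0.png'),(45,80,40),(75,255,255)),15)[1:2]])
for c in blobs(mask(cv2.imread('pics/w1.png')*1,(0,0,190),(180,60,255)),30)[:6]: print(cv2.boundingRect(c),rect(plane('wrist',c.reshape(-1,2),.075,o)))
```

```text
edge top [[ 24.3 -53.3   5.1]
 [ 24.4  53.5   5. ]]
far wall rim [[ 34.6 -39.  116.1]
 [ 34.7  43.2 116. ]]
pad (225, 160, 63, 29) [[  6.6   1.2 153.1]] [[ 22.4 -33.2 153.1]
 [ -9.5  36.6 153. ]]
orange (242, 206, 26, 46) [[-44.1  -0.4 116. ]] [[-19.5 -13.1 116. ]
 [-69.7  13.  116. ]]
orange (191, 164, 19, 26) [[ 10.6 -54.6 116.1]] [[ 23.8 -63.2 116.2]
 [ -1.7 -46.3 116.1]]
orange (303, 167, 19, 23) [[  9.   58.4 116. ]] [[ 20.8  47.7 116. ]
 [ -1.6  66.8 116. ]]
pad before [474.8 247.7  69.6  38.5  80.6]
top cam wall mid/pad at [array([474.9, 245.9,  71.4,  42.2,  81.2])]
(181, 117, 110, 130) [482.5 222.9 165.1 129.8 171. ]
(282, 116, 48, 130) [496.1 308.3 166.5  55.8 173.8]
(427, 167, 56, 40) [531.8 496.4  76.3  20.9 110.7]
(207, 231, 36, 21) [554.4 192.9  46.2  28.4  80.8]
(288, 155, 7, 18) [467.2 292.6  21.    7.3 172.1]
(223, 203, 67, 2) [510.5 242.2  83.5   1.3  80.6]
```

```bash
python3 -m crank '[[[0.001,0.0015,0.01],0.007,1],[[0.001,0.0015,0.03],0.007,1],[[0.001,0.0015,0.055],0.007,1],[[0.001,0.0015,0.075],0.007,1],[[0.001,0.0015,0.085],0.007,1]]' 60
python3 -m crank '[[[0,0,0.003],0,1],[[0,0,0.006],0,1],[[0,0,0.009],0,1],[[0,0,0.009],0,1],[[0,0,0.009],0,1]]' 
python3 -m crank '[[[0,0,0.003],0,1],[[0,0,0.006],0,1],[[0,0,0.008],0,1],[[0,0,0.01],0,1],[[0,0,0.01],0,1]]' 
python3 -c "
from h import *
plan(.476,.248,.057,80.7)"
```

```text
time_s: 10.72
position: [0.4758, 0.2452, 0.1031]
tcp_rot: [0.083, 0.997, -0.001, -0.002]
force: [-1.3, -0.0, -5.3]
gripper_width: 0.0137
time_s: 11.13
position: [0.4786, 0.2474, 0.0988]
tcp_rot: [0.082, 0.997, 0.0, 0.001]
force: [-0.6, 0.9, -3.7]
gripper_width: 0.0135
time_s: 11.55
position: [0.4786, 0.2476, 0.0886]
tcp_rot: [0.082, 0.997, 0.001, 0.001]
force: [0.4, 1.7, 1.2]
gripper_width: 0.0137
t 11.55 pos [0.4786 0.2476 0.0886] ang 80.62 F [0.4 1.7 1.2] w 0.0137
shift [ 0.0027 -0.0001  0.0316] turn -0.0013
```

```bash
python3 -m crank '[[[0.001,0,0.002],0,1],[[0.001,0,0.004],0,1],[[0.001,0,0.006],0,1],[[0.001,0,0.008],0,1],[[0.001,0,0.01],0,1]]' 
python3 -m crank '[[[0,0,0.002],0,1],[[0,0,0.004],0,1],[[0,0,0.006],0,1],[[0,0,0.008],0,1],[[0,0,0.01],0,1]]'
```

```text
time_s: 11.97
position: [0.4782, 0.2481, 0.0862]
tcp_rot: [0.082, 0.997, -0.0, 0.0]
force: [-24.1, -8.5, 52.0]
gripper_width: 0.0137
time_s: 12.38
position: [0.4768, 0.2473, 0.0673]
tcp_rot: [0.082, 0.997, 0.0, 0.0]
force: [-0.1, 1.4, -0.3]
gripper_width: 0.0132
```

A 52 N spike, then the force released. I'll look before pressing further.

Run:
```python
from h import *
a=r.camera('wrist'); b=r.camera('scene')[150:270,270:420]
cv2.imwrite('pics/w4.png',np.hstack([cv2.resize(a[120:300,130:400],(405,270)),cv2.resize(b,(338,270))]))
plan(.476,.248,.057,80.7)
```

```text
t 12.48 pos [0.4766 0.2471 0.0665] ang 80.61 F [ 1.6  1.1 -2. ] w 0.014
shift [0.0007 0.0009 0.0095] turn -0.0016
```

View pics/w4.png

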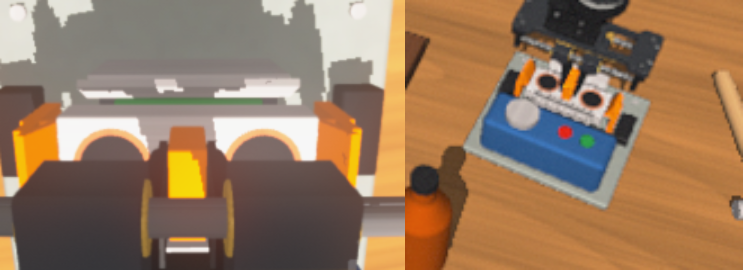

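Picture 6: the block is between the walls and catches but against the +x wall, with the green gap on the far side. I'll ease it 2 mm along tool x and press on.

```bash
python3 -m crank '[[[0.001,0,0],0,1],[[0.002,0.0005,0],0,1],[[0.002,0.0005,0.001],0,1],[[0.002,0.0005,0.002],0,1],[[0.002,0.0005,0.003],0,1]]' 
python3 -m crank '[[[0,0,0.001],0,1],[[0,0,0.002],0,1],[[0,0,0.003],0,1],[[0,0,0.004],0,1],[[0,0,0.004],0,1]]'
```

```text
time_s: 12.9
position: [0.4747, 0.2482, 0.0648]
tcp_rot: [0.082, 0.997, 0.0, -0.0]
force: [-0.4, 0.1, 4.0]
gripper_width: 0.0139
time_s: 13.32
position: [0.4748, 0.2482, 0.0613]
tcp_rot: [0.082, 0.997, -0.0, -0.0]
force: [-1.3, -0.7, 4.7]
gripper_width: 0.0137
```

```bash
python3 -m crank '[[[0,0,0.001],0,1],[[0,0,0.002],0,1],[[0,0,0.003],0,1],[[0,0,0.004],0,1],[[0,0,0.004],0,1]]' 
python3 -m crank '[[[0,0,0.001],0,1],[[0,0,0.002],0,1],[[0,0,0.003],0,1],[[0,0,0.003],0,1],[[0,0,0.003],0,1]]'
```

```text
time_s: 13.73
position: [0.4747, 0.2483, 0.0564]
tcp_rot: [0.082, 0.997, 0.0, -0.0]
force: [-1.0, -0.0, 1.6]
gripper_width: 0.0137
time_s: 14.15
position: [0.4749, 0.2483, 0.0549]
tcp_rot: [0.082, 0.997, -0.0, -0.0]
force: [-4.7, -1.0, 10.5]
gripper_width: 0.0137
```

```bash
python3 -m crank '[[[0,0,0.001],0,1],[[0,0,0.002],0,1],[[0,0,0.003],0,1],[[0,0,0.003],0,1],[[0,0,0.003],0,1]]'
python3 - <<'E'
from h import *
a=r.camera('wrist'); b=r.camera('scene')[150:270,270:420]
cv2.imwrite('pics/w5.png',np.hstack([cv2.resize(a[120:300,130:400],(405,270)),cv2.resize(b,(338,270))]))
E
```

```text
time_s: 14.57
position: [0.475, 0.2483, 0.0548]
tcp_rot: [0.082, 0.997, -0.0, -0.001]
force: [-12.1, -4.4, 26.6]
gripper_width: 0.0137
```

View pics/w5.png

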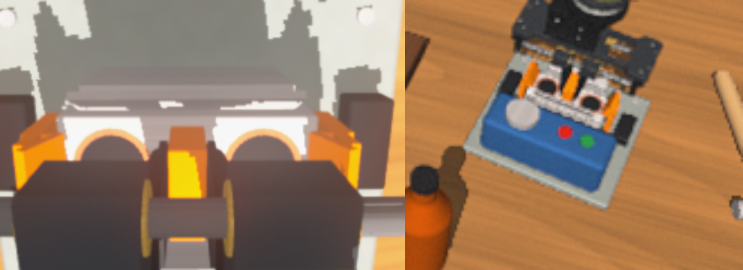

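```bash
python3 -m crank '[[[-0.001,0,0.001],0,1],[[-0.001,0,0.002],0,1],[[-0.001,0,0.002],0,1],[[-0.001,0,0.002],0,1],[[-0.001,0,0.002],0,1]]'
```

```text
time_s: 15.08
position: [0.4752, 0.2484, 0.0547]
tcp_rot: [0.082, 0.997, -0.001, -0.002]
force: [-20.2, -6.4, 38.9]
gripper_width: 0.0139
```

At the stop: z no longer changes while the force rises. I'll unload and gently test the hold before letting go.

```bash
python3 -m crank '[[[0.001,0,-0.002],0,1],[[0.002,0,-0.004],0,1],[[0.003,0,-0.006],0,1],[[0.003,0,-0.007],0,1],[[0.003,0,-0.007],0,1]]'
python3 -m crank '[[[0,0,-0.001],0,1],[[0,0,-0.002],0,1],[[0,0,-0.003],0,1],[[0,0,-0.003],0,1],[[0,0,-0.003],0,1]]'
```

```text
time_s: 15.5
position: [0.4743, 0.2485, 0.0563]
tcp_rot: [0.082, 0.997, 0.0, 0.001]
force: [3.2, -0.9, 2.0]
gripper_width: 0.0138
time_s: 15.92
position: [0.4733, 0.2486, 0.058]
tcp_rot: [0.082, 0.997, 0.0, 0.0]
force: [5.9, 0.4, -3.0]
gripper_width: 0.0137
```

```bash
python3 -m crank '[[[-0.001,0,-0.001],0,1],[[-0.002,0,-0.002],0,1],[[-0.002,0,-0.002],0,1]]'
```

```text
time_s: 16.17
position: [0.4733, 0.2485, 0.058]
tcp_rot: [0.082, 0.997, 0.0, -0.002]
force: [3.9, 3.9, -7.9]
gripper_width: 0.0134
```

Held: it stays at 58 mm under about 8 N of pull. Unload, re-press lightly, release and rise.

```bash
python3 -m crank '[[[0.001,0,0.002],0,1],[[0.001,0,0.005],0,1],[[0.001,0,0.008],0,1],[[0.001,0,0.008],0,1],[[0.001,0,0.004],0,1]]'
python3 -m crank '[[[0,0,0],0,0.9],[[0,0,0],0,0.7],[[0,0,0],0,0.6],[[0,0,0],0,0.6],[[0,0,0],0,0.6]]'
python3 -m crank '[[[0,0,-0.002],0,0.6],[[0,0,-0.01],0,0.6],[[0,0,-0.03],0,0.6],[[0,0,-0.06],0,0.6],[[0,0,-0.095],0,0.6]]'
python3 -m crank '[[[0.01,0,-0.03],0,0.6],[[0.02,0,-0.06],0,0.6],[[0.03,0,-0.09],0,0.6],[[0.03,0,-0.09],0,0.6],[[0.03,0,-0.09],0,0.6]]'
python3 - <<'E'
from h import *
a=r.camera('wrist'); b=r.camera('scene')[150:270,270:420]
cv2.imwrite('pics/w6w.png',a); cv2.imwrite('pics/w6.png',np.hstack([cv2.resize(a[90:260,150:370],(450,348)),cv2.resize(b,(350,348))]))
E
```

```text
time_s: 16.58
position: [0.4733, 0.2485, 0.0571]
tcp_rot: [0.082, 0.997, 0.0, -0.001]
force: [1.6, 0.8, 1.7]
gripper_width: 0.0138
time_s: 17.0
position: [0.4733, 0.248, 0.0558]
tcp_rot: [0.082, 0.997, -0.0, -0.001]
force: [-0.0, 0.2, 0.6]
gripper_width: 0.0346
time_s: 17.42
position: [0.4725, 0.2477, 0.1512]
tcp_rot: [0.082, 0.997, -0.001, -0.002]
force: [1.2, 0.3, -0.0]
gripper_width: 0.0382
time_s: 17.83
position: [0.4453, 0.2539, 0.2452]
tcp_rot: [0.082, 0.997, 0.001, 0.003]
force: [-0.0, 0.1, -0.9]
gripper_width: 0.0378
```

View pics/w6.png

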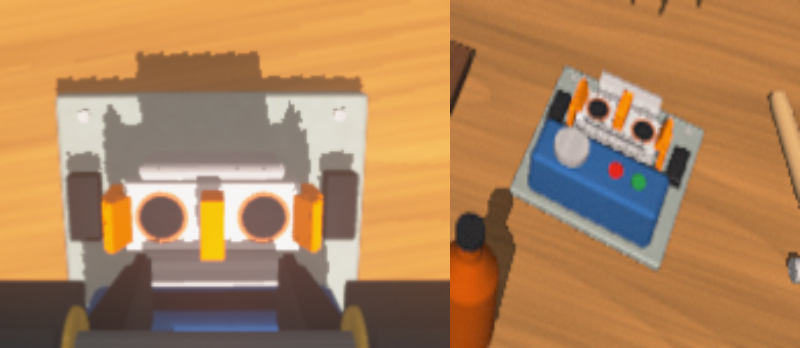

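Picture 7: the cassette sits level between the walls with both catches over its ends, and the gripper is clear. I'll check catch spacing and fin height numerically.

Run:
```python
from h import *
import json
o=r.observe()
def feats(f,o):
    im=cv2.imread(f); R_=R.from_quat(o['tcp_rot']).as_matrix()
    for c in blobs(mask(im,(5,180,120),(22,255,255)),60)[:4]:
        q=c.reshape(-1,2); p=plane('wrist',q,.075,o); t=(p-o['position'])@R_*1000
        print(f,cv2.boundingRect(c),'y range',t[:,1].min().round(1),t[:,1].max().round(1),'world',p.mean(0).round(4))
feats('pics/w1.png',json.load(open('w1.json'))); feats('pics/w6w.png',o)
# fin top height from wrist and scene/top triangulation
b=r.camera('top'); t0=cv2.imread('pics/top0.png')
for c in blobs(mask(b[190:270,130:225],(5,180,120),(22,255,255)),8): print('top',cv2.boundingRect(c))
for c in blobs(mask(t0[190:270,130:225],(5,180,120),(22,255,255)),8): print('top0',cv2.boundingRect(c))
d=cv2.absdiff(b,t0).max(2); d[:,:60]=0
print([ (cv2.boundingRect(c)) for c in blobs((d>60).astype('uint8')*255,30)][:8])
cv2.imwrite('pics/top1.png',cv2.resize(b,(800,600)))
```

```text
pics/w1.png (203, 160, 15, 29) y range -64.1 -46.6 world [0.4636 0.1922 0.075 ]
pics/w1.png (295, 160, 14, 28) y range 49.4 66.0 world [0.4813 0.3044 0.075 ]
pics/w6w.png (200, 181, 14, 33) y range -65.9 -49.6 world [0.4579 0.1917 0.075 ]
pics/w6w.png (294, 184, 14, 29) y range 46.3 62.5 world [0.477  0.3047 0.075 ]
top (63, 35, 7, 10)
top (44, 30, 5, 6)
top0 (23, 27, 8, 11)
top0 (62, 34, 7, 11)
[(98, 202, 126, 182)]
```

View pics/top1.png

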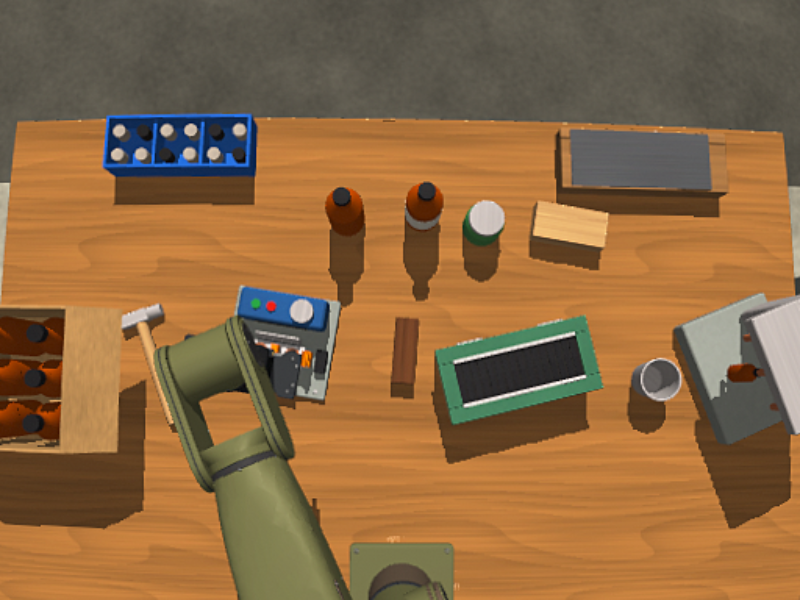

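Picture 8: the bystanders haven't moved. The catch span is 128 mm now against 130 mm when the bay was empty, so both catches have sprung back over the block.

```bash
python3 -c "
from station import r
print(r.hand_in()); o=r.observe(); print(o['time_s'],o['force'])"
```

```text
the job is handed in; nothing more can be done
None
the job is handed in; nothing more can be done
```

The cassette is clipped into the capper bay, the gripper has let go and is clear, and I handed the job in at about 18 s. I found the cassette by sweeping shut fingers along the inside of the box until they met the fin. I then gripped the fin, lifted the cassette out and pressed it to the stop.

**Last checks:**
- **Stop:** z stayed at 54.7 mm while the press force rose to about 39 N.
- **Hold:** an upward pull of about 8 N did not lift it past the ledges.
- **Catches:** their outer span is 128 mm, against 130 mm when the bay was empty. Both have sprung back, and in the picture both sit over the block's ends.
- **Bystanders:** the final top view shows nothing else has moved. The arm hid part of the mallet, but its head has not moved.

**What didn't go cleanly:** on the way down the wrist force spiked to at least 52 N, with 24 N of it sideways. The block had most likely caught on the flared top of the +x wall. It slid in, and I re-centred it by 2 mm before pressing. The fin probably slipped a few millimetres in the grip then. While pressing on the stop there was also up to about 20 N sideways, which I unloaded before letting go. I could not read the ejector or catch joints directly.

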